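Hang the stroke gauge on its sprung hook and tug to check it

ROBOT

A 7-joint arm with a two-finger parallel gripper is mounted at the origin on a cart in front of the work surface, level with it; the furniture and walls round the work are solid. World frame = base frame: x ahead of the robot, y to its left, z up, the work surface at z = 0. Lengths are in mm, angles in rad, forces in N, time in s.
With the tool pointing down it reaches from about 400 to 875 mm from the base axis. Payload 4.4 kg.
Tool frame: the origin (TCP) lies at the very end of the fingers, on their centre line; the grasp point (between the pads) lies 19 mm behind it; x points along the fingers, z is the direction in which the jaws open and shut, and the axes are right-handed (so a half turn about x gives the same grasp; the last joint's range is limited). The gripper opens to 85 mm and grips with 20 to 120 N. Pads are 22 mm wide; open, the fingers measure 114 mm over their backs; the gripper's body (76 mm by 85 mm) begins 54 mm behind the grasp point. The pads swing forward as they close: fully open they stand 13 mm farther back than shut.
Start: joints at [-1.239, 0.628, 0.038, 1.517, -0.027, 0.996, -0.02], TCP at [251.782, 599.269, 231.313] pointing down, gripper open.
Joint ranges: [-3.06, 3.06], [-0.37, 2.12], [-1.25, 1.32], [0.18, 2.47], [-1.1, 4.24], [0.23, 1.98], [-2.94, 2.94]. Speed limits (rad/s): [2.57, 2.57, 3.14, 3.14, 3.14, 3.14, 3.14].

INTERFACE

Orientations are given as a unit quaternion [w, x, y, z].
In Python, from cell import arm gives the robot as it stands.
- The arm moves only by the tool servo_tool, never from a script. Its argument "motion" is a list of rows, each an object of numbers: "tx", "ty", "tz": the shift along the tool's x, y, z normalised to -1 to 1, where 1 is 0.04 m; "roll": the turn about the tool's x normalised to -1 to 1, where 1 is 0.15 rad. In form: [{"tx": .., "ty": .., "tz": .., "roll": ..}, ...]. A call has 1 to 20 rows; each row shifts and turns the pose as measured when the row begins, along the tool's axes as they then stand; what a row does not reach is not made up. A row lasts 1/10 s, in which the tool goes at most 50 mm and 8.59 degrees, less where a joint would pass 70% of its speed; a pose out of reach is approached as far as the arm can. A call with a number of a shift or a turn outside -1 to 1 is refused whole. A call with a gripper value outside its range is refused whole. "gripper" is the opening, from -1 (shut) to 1 (fully open), so that 0 is half open, set as the call begins (left out, the last holds). The fingers move at their own pace and stop on an object; "squeeze" is the grip in N (left out, the last holds). Time passes only in rows, so rows that do not move let the fingers close. It gives the time, the measured TCP pose, the force and the opening at its end, in the units of the state.
- arm.sense(): the state, without advancing time (a new reading comes with each control period).
- arm.get_image(name): name is "side" or "top"; returns the picture (420x560x3 uint8, red, green, blue); there is no depth.
- arm.camera_model(name): a dict with "mtx" (3x3 intrinsics, pixels), "k1" (the pictures are not rectified: a ray, as slopes to the right and down, at radius r is drawn at 1 + k1 r^2 times it, then the intrinsics apply), "rvec" (rotation vector, rad) and "tvec" (3), from world to camera coordinates, as OpenCV has them. Camera axes: x right, y down, z forward; pixel columns grow to the right and rows downward; lengths in mm; the calibration is good to about 2 mm. A picture is of the moment at which its call begins. camera_model takes no time and is no camera call.
- arm.hand_in(): hands the job in, once; it reports no verdict.
The state is a dict: "time": time; "q": joint angles; "dq": joint speeds; "joint_efforts": joint torques, N m; "eef_pos": TCP position; "orientation": TCP orientation; "ft_force": force on the tool from outside, world axes, zero at the start; "moment": the same for the moment, N m; "finger_gap": finger opening in mm.
Only numpy, scipy, OpenCV 4.12 (cv2) and the standard library are available. Lean on these libraries where they do the work, as an engineer would, in place of code of your own. Each camera call takes 0.05 s, during which the arm holds its last target. There are 200 camera calls.

TASK

Take the stroke gauge out of its black block and hang it by its eye on the hook of the stand, with the yellow scale side facing outward, away from the post, so that the hook's tip comes out through the scale side. Before letting go, tug it down gently with a steady pull of about 10 N for about a second to confirm that the hook holds it; then let go and leave it hanging still. Do not disturb the cylinders, the oil bottle or the grease pot.

Things in the scene. Friction and masses are not known exactly. Their poses are not given: they have to be found in the camera images.
- gauge_eye (a point): centre of the eye (round through hole, 32 mm across, along x) of the loose stroke gauge, an aluminium plate 52 mm wide (y), 10 mm thick (x), 150 mm tall (z). Top edge 28 mm above this point, lower edge 122 mm below. -x is the outward normal of the marked side (yellow panel, black graduations, red mark). Grasp from above by the two side edges, 52 mm apart along y, at the height of the eye
- gauge: the same stroke gauge, about 0.2 kg, origin at the centre of its lower edge, same axes; it stands upright in the holder at first; its other side is bare metal
- holder: fixed black block 50 (x) x 95 (y) x 40 mm tall, origin at the centre of its underside; upright slot 14 x 56 mm, 28 mm deep, along y, in which the gauge stands with the block's yaw, its scale toward the block's -x. Draw the gauge straight up by at least 30 mm to free it
- hook_seat (a point): point on the axis of the hook's 6 mm bar where the gauge is to hang; x runs from the tip to the post. The bar is level from x = -12 to +12 mm, then rises to the tip in front and to a shelf behind. Slip the eye over the tip along +x (gauge x along hook x), then lower; hung, the eye's centre is 13 mm below this point. The hook is sprung: it yields down only about 1 mm per 8 N, at most 6 mm, and springs back
- hook_tip (a point): centre of the rounded free end of the hook's bar, at (-26, 0, +11) mm from hook_seat, same axes
- hook_root (a point): point on the hook's rear shelf, at (50, 0, +6) mm from hook_seat, same axes; the shelf runs level from x = 22 mm to the red carriage at x = 62 mm
- hook_stand: fixed stand that carries the hook; origin on the bench straight below hook_seat (215 mm lower), same axes. Post 30 x 30 mm, its axis at x = 92 mm, top 235 mm above the bench; base plate 90 x 100 x 12 mm centred at x = 85 mm. Nothing of it lies in front of or below the hook's seat
- cylinder_8: bystander, not to be moved: bare aluminium pneumatic cylinder standing on end, 67 x 67 x 169 mm, origin at the centre of its underside
- cylinder_9: bystander, not to be moved: small aluminium pneumatic cylinder standing on end, 53 x 52 x 106 mm, origin at the centre of its underside
- oil_bottle: bystander, not to be moved: white oil bottle with yellow nozzle, diameter 51, 152 mm tall, origin at the centre of its underside
- grease_pot: bystander, not to be moved: white pot with red lid, diameter 69, 54 mm tall, origin at the centre of its underside
Not all that is in view belongs to the job. There is more than one size of the gauge; the job needs the smaller.

How it is judged (in metres and radians):
On the way, in this order (a step that is already met when the one before it is completed fails the run):
1. the held gauge is slipped over the hook: the hook's bar passes through its eye, tip out of the scale side, and the hook does not carry more than 4 N yet (x of gauge_eye in the frame of hook_seat between -0.022 and 0.022 m and y of gauge_eye in the frame of hook_seat between -0.013 and 0.013 m and z of gauge_eye in the frame of hook_seat between -0.018 and 0.02 m and x of hook_tip in the frame of gauge_eye below -0.008 m and x of hook_root in the frame of gauge_eye above 0.02 m and y of hook_root in the frame of gauge_eye between -0.028 and 0.028 m and contact force between gauge and hook_stand below 4 N and contact force between the fingers and gauge above 1 N).
2. still gripped, the gauge hung on the hook is pulled down so that the hook takes 6 to 16 N for at least 0.5 s (x of gauge_eye in the frame of hook_seat between -0.02 and 0.02 m and y of gauge_eye in the frame of hook_seat between -0.01 and 0.01 m and z of gauge_eye in the frame of hook_seat between -0.019 and -0.008 m and x of hook_tip in the frame of gauge_eye below -0.008 m and x of hook_root in the frame of gauge_eye above 0.02 m and y of hook_root in the frame of gauge_eye between -0.028 and 0.028 m and contact force between gauge and hook_stand between 6 and 16 N and contact force between the fingers and gauge above 1 N), for 0.5 s.
At the end, for the whole second after the job is handed in: the gauge hangs freely and at rest from the hook's seat: eye centre 8 to 19 mm below hook_seat, within 20 mm of it along the bar and 10 mm across it, upright within 0.2 rad, the hook's tip standing out of the scale side and that side facing outward within about 30 degrees (x of gauge_eye in the frame of hook_seat between -0.02 and 0.02 m and y of gauge_eye in the frame of hook_seat between -0.01 and 0.01 m and z of gauge_eye in the frame of hook_seat between -0.019 and -0.008 m and x of hook_tip in the frame of gauge_eye below -0.008 m and x of hook_root in the frame of gauge_eye above 0.02 m and y of hook_root in the frame of gauge_eye between -0.028 and 0.028 m and contact force between gauge and hook_stand above 0.5 N and angle between gauge's own z axis and vertical below 0.2 rad and linear speed of gauge below 0.05 m/s and angular speed of gauge below 0.5 rad/s); the robot touches nothing.
It fails at once if hook and gauge press on each other with more than 25 N (contact force between gauge and hook_stand above 25 N).
It fails at once if the gauge is tipped over or dropped (tilted more than 0.8 rad) (angle between gauge's own z axis and vertical above 0.8 rad).
It fails at once if a bystander (cylinder, oil bottle, grease pot) is moved by more than 20 mm (distance of any of cylinder_8, cylinder_9, oil_bottle, grease_pot from where it was at the start of the episode above 0.02 m).
It also fails if it takes over 48 s, if anything falls off the work surface, if the arm or the gripper's body presses on something with over 40 N, if the wrist force passes 120 N, or if a joint passes its speed limit or range.

## Working session

There is one attempt and no reset: what is moved stays moved. The work goes in short steps, Python scripts to look and compute and a tool call to move; the robot and the scene stay as the last step left them, time stands still between calls to the robot, and variables do not carry over. Pictures are saved under pics/ and viewed, about 8 in all and at most 12, crops included, and the job is handed in when it is done.

Besides the shell and the picture viewer there is one more tool, called as name(argument=value, ...) on one line, values as JSON. servo_tool: Moves the arm, as the interface text tells. Scaled input: -1 to 1 covers 0.04 m each way for a shift and 0.15 rad each way for a turn. Its arguments: {"type":"object","properties":{"motion":{"type":"array","items":{"type":"object","properties":{"tx":{"type":"number","minimum":-1,"maximum":1},"ty":{"type":"number","minimum":-1,"maximum":1},"tz":{"type":"number","minimum":-1,"maximum":1},"roll":{"type":"number","minimum":-1,"maximum":1}}}},"gripper":{"type":"number"},"squeeze":{"type":"number"}},"required":["motion"]}

```bash
mkdir -p pics; cat > h.py <<'E'
import numpy as np, cv2
from cell import arm
def shot(n,f):
    im=arm.get_image(n); cv2.imwrite('pics/'+f,im[:,:,::-1]); return im
def ray(n,u,v):
    m=arm.camera_model(n); K=np.array(m['mtx']); R=cv2.Rodrigues(np.array(m['rvec'],float))[0]; t=np.array(m['tvec'],float).ravel()
    xd=np.array([(u-K[0,2])/K[0,0],(v-K[1,2])/K[1,1]]); x=xd.copy()
    for _ in range(30): x=xd/(1+m['k1']*(x@x))
    return -R.T@t, R.T@np.array([x[0],x[1],1])
def plane(n,u,v,z):
    o,d=ray(n,u,v); return o+d*(z-o[2])/d[2]
def two(a,b):
    # a,b=(name,u,v): closest point and gap
    (o1,d1),(o2,d2)=ray(*a),ray(*b)
    s=np.linalg.lstsq(np.c_[d1,-d2],o2-o1,rcond=None)[0]
    p,q=o1+s[0]*d1,o2+s[1]*d2; return (p+q)/2,np.linalg.norm(p-q)
def proj(n,P):
    m=arm.camera_model(n); K=np.array(m['mtx']); R=cv2.Rodrigues(np.array(m['rvec'],float))[0]
    c=R@np.array(P,float)+np.array(m['tvec'],float).ravel(); x=c[:2]/c[2]; x=x*(1+m['k1']*(x@x))
    return K[:2,:2]@x+K[:2,2]
E
python3 - <<'E'
from h import *
np.set_printoptions(precision=3,suppress=True)
for n in('top','side'):
    shot(n,n+'0.png'); print(n,arm.camera_model(n),ray(n,280,210))
print(arm.sense())
E
```

```text
top {'mtx': array([[423.235,   0.   , 281.257],
       [  0.   , 423.235, 206.097],
       [  0.   ,   0.   ,   1.   ]]), 'k1': -0.09198350038169055, 'rvec': array([ 2.189, -2.142,  0.227]), 'tvec': array([-102.207,  613.365, 1173.201])} (array([ 425.997,  -24.534, 1257.374]), array([ 0.146, -0.05 , -0.988]))
side {'mtx': array([[539.081,   0.   , 276.862],
       [  0.   , 539.081, 205.632],
       [  0.   ,   0.   ,   1.   ]]), 'k1': -0.11442957667205127, 'rvec': array([ 0.002, -2.74 ,  1.479]), 'tvec': array([ 591.342,  165.814, 1625.336])} (array([ 547.732, 1276.48 , 1043.784]), array([ 0.02 , -0.832, -0.555]))
{'time': 0.1, 'q': array([-1.239,  0.629,  0.038,  1.518, -0.027,  0.996, -0.02 ]), 'dq': array([ 0.002, -0.001,  0.001, -0.004,  0.002,  0.   ,  0.001]), 'joint_efforts': array([  0.004, -56.454,   1.23 , -19.398,   0.011,   0.005,   0.   ]), 'eef_pos': array([251.57 , 598.725, 230.472]), 'orientation': array([ 0.588, -0.392,  0.589,  0.391]), 'ft_force': array([0.457, 0.123, 0.016]), 'moment': array([ 0.013,  0.035, -0.022]), 'finger_gap': 85.51932072409403}
```

View pics/top0.png

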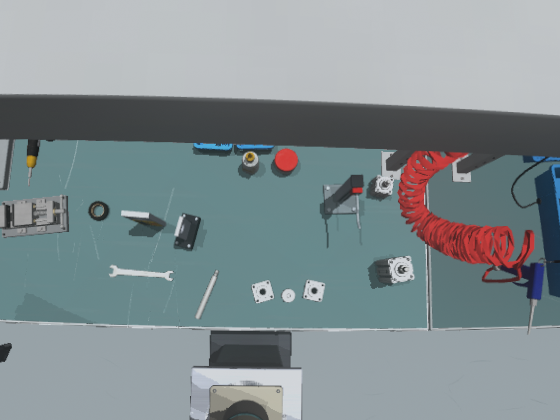

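View pics/side0.png

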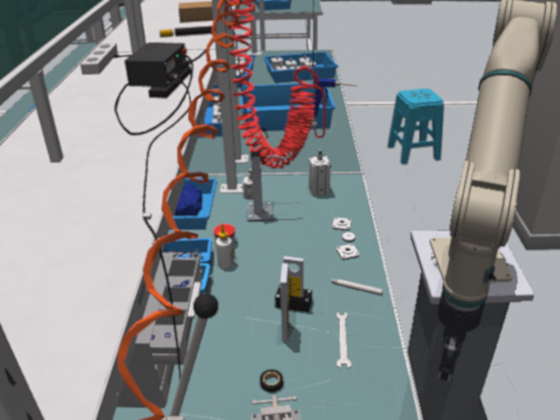

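```bash
python3 - <<'E'
import cv2,numpy as np
t=cv2.imread('pics/top0.png');s=cv2.imread('pics/side0.png')
a=cv2.resize(t[195:265,110:215],(600,400),interpolation=cv2.INTER_CUBIC)
b=cv2.resize(t[165:260,310:380],(200*1,271),interpolation=cv2.INTER_CUBIC)
c=cv2.resize(s[245:350,255:335],(457,600),interpolation=cv2.INTER_CUBIC)
d=cv2.resize(s[140:225,230:290],(343,486),interpolation=cv2.INTER_CUBIC)
o=np.zeros((600,800,3),np.uint8);o[:,:457]=c;o[:486,457:]=d;cv2.imwrite('pics/c1.png',o)
o=np.zeros((600,800,3),np.uint8);o[:400,:600]=a;o[:271,600:]=b;cv2.imwrite('pics/c2.png',o)
E
```

```text
(no output)
```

View pics/c1.png

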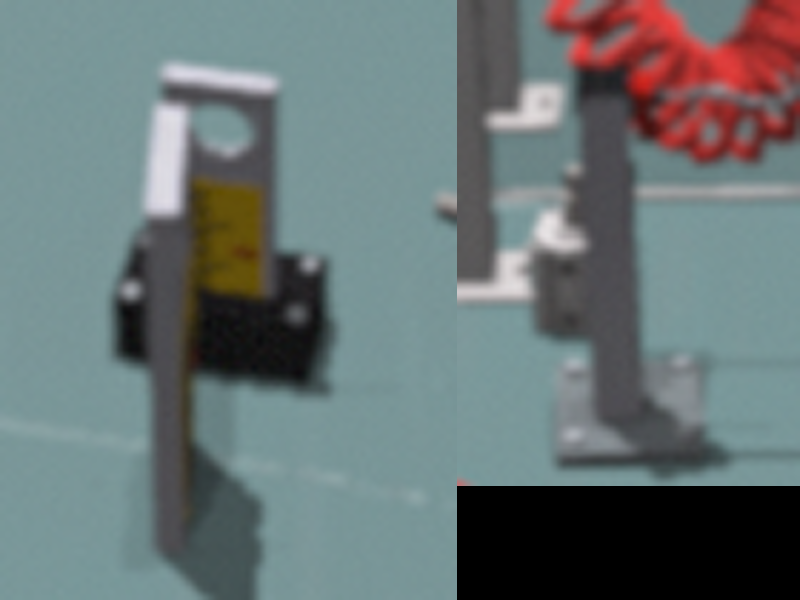

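View pics/c2.png

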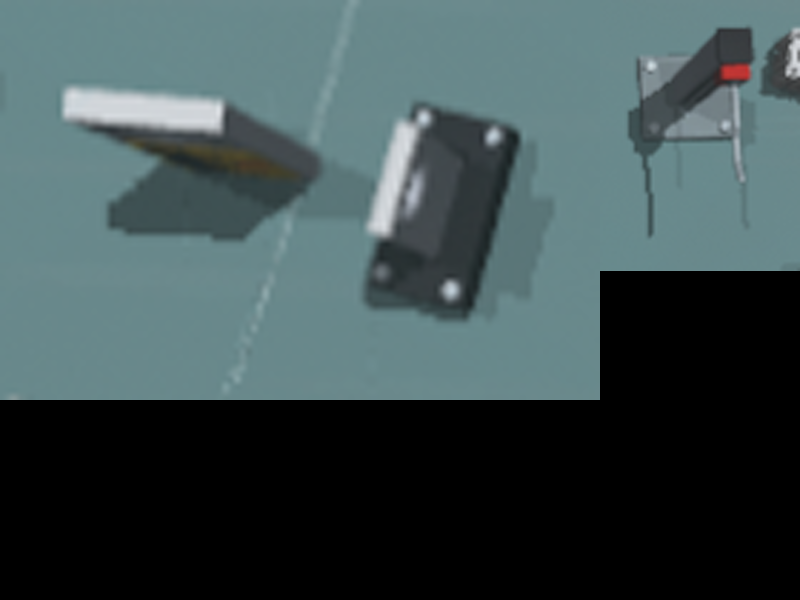

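```bash
python3 - <<'E'
from h import *
np.set_printoptions(precision=1,suppress=True)
def c2(x,y): return 110+x/5.714,195+y/5.714
def c2b(x,y): return 310+(x-600)/2.857,165+y/2.857
print('gauge top z162'); g=[plane('top',*c2(*p),162)[:2] for p in [(400,120),(421,122),(392,238),(368,232)]]; print(np.array(g),np.mean(g,0))
print('block top z40'); b=np.array([plane('top',*c2(*p),40)[:2] for p in [(415,102),(520,132),(468,320),(365,300)]]); print(b,b.mean(0),[np.linalg.norm(b[i]-b[(i+1)%4]) for i in range(4)], b[1]-b[2],b[0]-b[3])
print('base plate z12'); b=np.array([plane('top',*c2b(*p),12)[:2] for p in [(638,55),(740,138),(640,140)]]);print(b)
print('post top'); print(np.array([plane('top',*c2b(*p),235)[:2] for p in [(719,28),(752,28),(752,64),(719,64)]]))
print('hook',plane('top',*c2b(741,180),226),plane('top',*c2b(735,80),221))
for n in('side','top'):
  print(n,proj(n,plane('top',*c2b(741,180),226)))
from scipy.spatial.transform import Rotation as R
q=arm.sense()['orientation'];print(R.from_quat(np.r_[q[1:],q[0]]).as_matrix())
E
```

```text
gauge top z162
[[565.1 179.5]
 [564.4 170. ]
 [511.4 180.3]
 [513.8 191.3]] [538.7 180.3]
block top z40
[[589.9 195.2]
 [576.  141.6]
 [480.9 163.3]
 [489.6 215. ]] [534.1 178.8] [np.float64(55.378559420079725), np.float64(97.52070376187723), np.float64(52.49482458043855), np.float64(102.24266994022949)] [ 95.1 -21.7] [100.3 -19.9]
base plate z12
[[ 691.7 -217.2]
 [ 605.6 -326. ]
 [ 600.9 -219.4]]
post top
[[ 670.5 -254.4]
 [ 671.5 -284. ]
 [ 639.2 -283.5]
 [ 638.3 -254.1]]
hook [ 537.9 -274.7  226. ] [ 627.2 -271.5  221. ]
side [293. 154.]
top [359.4 228. ]
[[-0.  -0.9  0.4]
 [-0.   0.4  0.9]
 [-1.  -0.  -0. ]]
```

servo_tool(motion=[{"tx": -0.9, "roll": 0.93}, {"tx": -0.9, "roll": 0.93}, {"roll": 0.93}, {"roll": 0.93}, {"roll": 0.93}, {"roll": 0.93}, {"roll": 0.93}, {"roll": 0.93}, {"roll": 0.93}, {"roll": 0.93}], gripper=1, squeeze=40)

```text
schema error: expected keys tx, ty, tz, roll
```

```bash
cat >> h.py <<'E'
def tool(tgt,yaw=None):
    """units of tx,ty,tz,roll to reach tgt from here"""
    from scipy.spatial.transform import Rotation as Ro
    s=arm.sense(); q=s['orientation']; M=Ro.from_quat(np.r_[q[1:],q[0]]).as_matrix()
    p=np.array(s['eef_pos']); th=np.degrees(np.arctan2(M[1,2],M[0,2]))
    print('t',s['time'],'p',p,'jaw',th,'down',M[:,0],'F',s['ft_force'],'gap',s['finger_gap'],'q',s['q'])
    print('units',M.T@(np.array(tgt)-p)/40,'roll',None if yaw is None else -np.radians(yaw-th)/.15)
E
python3 - <<'E'
from h import *
np.set_printoptions(precision=3,suppress=True)
tool((538,180,290),-12)
E
```

```text
t 0.1 p [251.57  598.725 230.472] jaw 67.2081813781639 down [-0.001 -0.002 -1.   ] F [0.457 0.123 0.016] gap 85.51932072409403 q [-1.239  0.629  0.038  1.518 -0.027  0.996 -0.02 ]
units [ -1.476 -10.657  -6.879] roll 9.216290397105466
```

servo_tool(motion=[{"tx": -0.9, "ty": 0, "tz": 0, "roll": 0.93}, {"tx": -0.9, "ty": 0, "tz": 0, "roll": 0.93}, {"tx": 0, "ty": 0, "tz": 0, "roll": 0.93}, {"tx": 0, "ty": 0, "tz": 0, "roll": 0.93}, {"tx": 0, "ty": 0, "tz": 0, "roll": 0.93}, {"tx": 0, "ty": 0, "tz": 0, "roll": 0.93}, {"tx": 0, "ty": 0, "tz": 0, "roll": 0.93}, {"tx": 0, "ty": 0, "tz": 0, "roll": 0.93}, {"tx": 0, "ty": 0, "tz": 0, "roll": 0.93}, {"tx": 0, "ty": 0, "tz": 0, "roll": 0.93}], gripper=1, squeeze=40)

```text
time: 1.1
eef_pos: [250.1, 595.8, 300.0]
orientation: [0.699, 0.094, 0.702, -0.102]
ft_force: [-0.4, 0.0, 0.2]
finger_gap: 85.4
```

```bash
python3 - <<'E'
from h import *
np.set_printoptions(precision=3,suppress=True)
tool((538,180,290),-12)
E
```

```text
t 1.1 p [250.079 595.848 299.99 ] jaw -15.933687540380891 down [-0.006 -0.012 -1.   ] F [-0.428  0.001  0.16 ] gap 85.40438263844392 q [-1.46   0.601  0.43   1.432 -0.259  1.177 -1.272]
units [ 0.326 -8.017  9.776] roll -0.4577053288288263
```

servo_tool(motion=[{"tx": 0, "ty": -0.62, "tz": 0.75, "roll": -0.23}, {"tx": 0, "ty": -0.62, "tz": 0.75, "roll": -0.23}, {"tx": 0, "ty": -0.62, "tz": 0.75, "roll": 0}, {"tx": 0, "ty": -0.62, "tz": 0.75, "roll": 0}, {"tx": 0, "ty": -0.62, "tz": 0.75, "roll": 0}, {"tx": 0, "ty": -0.62, "tz": 0.75, "roll": 0}, {"tx": 0, "ty": -0.62, "tz": 0.75, "roll": 0}, {"tx": 0, "ty": -0.62, "tz": 0.75, "roll": 0}, {"tx": 0, "ty": -0.62, "tz": 0.75, "roll": 0}, {"tx": 0, "ty": -0.62, "tz": 0.75, "roll": 0}, {"tx": 0, "ty": -0.62, "tz": 0.75, "roll": 0}, {"tx": 0, "ty": -0.4, "tz": 0.5, "roll": 0}, {"tx": 0, "ty": 0, "tz": 0, "roll": 0}])

```text
time: 2.4
eef_pos: [535.2, 225.3, 295.4]
orientation: [0.699, 0.064, 0.707, -0.079]
ft_force: [-0.0, 0.4, 0.0]
finger_gap: 85.6
```

```bash
python3 - <<'E'
from h import *
np.set_printoptions(precision=3,suppress=True)
tool((538,180,290),-12)
t=shot('top','t2.png');s=shot('side','s2.png')
a=cv2.resize(t[160:280,110:260],(500,400),interpolation=cv2.INTER_CUBIC)
c=cv2.resize(s[195:335,245:335],(300,467),interpolation=cv2.INTER_CUBIC)
o=np.zeros((600,800,3),np.uint8);o[:400,:500]=a;o[:467,500:]=c;cv2.imwrite('pics/c3.png',o[:,:,::-1])
E
```

```text
t 2.4 p [535.237 225.346 295.389] jaw -11.618981658741736 down [-0.013 -0.02  -1.   ] F [-0.049  0.378  0.012] gap 85.64106632101638 q [-0.744  0.506  0.456  1.623 -0.227  1.088 -0.43 ]
units [ 0.157 -1.093  0.297] roll 0.044333497102960355
```

View pics/c3.png

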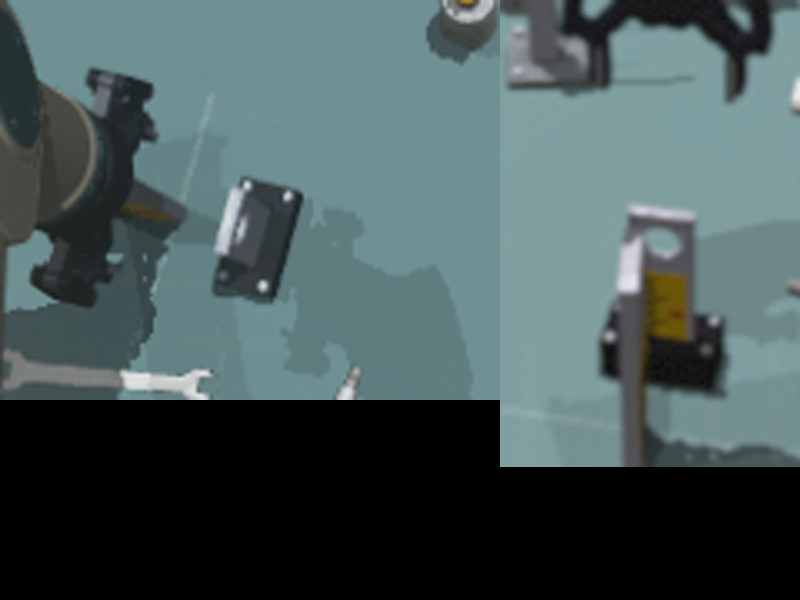

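```bash
python3 - <<'E'
from h import *
np.set_printoptions(precision=1,suppress=True)
t=cv2.imread('pics/t2.png'); y0,x0=210,172
g=t[y0:y0+32,x0:x0+15].min(2); 
n,l,st,ce=cv2.connectedComponentsWithStats((g>150).astype(np.uint8)); print(st,ce+[x0,y0])
k=1+np.argmax(st[1:,4]); ys,xs=np.nonzero(l==k); r=cv2.minAreaRect(np.c_[xs+x0,ys+y0].astype(np.float32)); B=cv2.boxPoints(r)
P=np.array([plane('top',*p,162)[:2] for p in B]);print(P,P.mean(0),[np.linalg.norm(P[i]-P[i-1]) for i in range(4)],[np.degrees(np.arctan2(*(P[i]-P[i-1])[::-1])) for i in range(4)])
u=[(245+(x-500)/3.333,195+y/3.333) for x,y in [(630,209),(694,216),(662,241)]]
for p in u: print('side',p,plane('side',*p,162))
for P in [(541,180,134),(536,180,134)]: print(proj('side',P),proj('top',P))
E
```

```text
[[  0   0  15  32 394]
 [  3   5  10  21  78]
 [  9  16   3   5   8]] [[179.1 225.5]
 [178.4 225.2]
 [181.9 228.2]]
[[517.2 195.3]
 [571.2 179.4]
 [567.7 168.5]
 [513.7 184.5]] [542.4 181.9] [np.float64(11.378915126847845), np.float64(56.32023940252058), np.float64(11.461959333244788), np.float64(56.29565845082885)] [np.float64(72.13901232144403), np.float64(-16.427290081245104), np.float64(-107.97381588319502), np.float64(163.4888141961977)]
side (284.003900390039, 257.7062706270627) [566.5 179.3 162. ]
side (303.2058205820582, 259.8064806480648) [516.8 188.7 162. ]
side (293.6048604860486, 267.3072307230723) [541.9 218.5 162. ]
[293.9 266.1] [181.2 226.4]
[295.8 266.1] [181.1 228.3]
```

```bash
python3 - <<'E'
from h import *
np.set_printoptions(precision=2,suppress=True)
print('big bottom',plane('side',284.8,341,0))
for p in [((284.5,263.5),(121,210.5)),((281.5,282.5),(121,215.5))]: print(two(('side',*p[0]),('top',*p[1])))
for x,y in [(63,105),(225,95),(228,128),(320,160)]: print([plane('top',110+x/5.714,195+y/5.714,z)[:2] for z in(0,200,230)])
tool((541,181.5,290),-13)
E
```

```text
big bottom [566.49 318.69   0.  ]
(array([563.64, 306.15, 246.8 ]), np.float64(0.44147421779912405))
(array([564.44, 320.34, 199.88]), np.float64(13.537006608426836))
[array([588.89, 386.18]), array([562.98, 320.85]), array([559.1 , 311.06])]
[array([596.38, 301.67]), array([569.28, 249.79]), array([565.22, 242.  ])]
[array([579.1, 299. ]), array([554.75, 247.54]), array([551.09, 239.82])]
[array([563.62, 250.12]), array([541.73, 206.43]), array([538.44, 199.88])]
t 2.5 p [532.82 229.4  295.1 ] jaw -11.332023820903869 down [-0.02 -0.02 -1.  ] F [ 0.29 -0.07 -0.05] gap 85.48058251568962 q [-0.75  0.51  0.45  1.62 -0.23  1.09 -0.43]
units [ 0.15 -1.13  0.44] roll 0.19407784113374738
```

servo_tool(motion=[{"tx": 0, "ty": -0.56, "tz": 0.2, "roll": 0.19}, {"tx": 0, "ty": -0.56, "tz": 0.2, "roll": 0}, {"tx": 0, "ty": 0, "tz": 0, "roll": 0}, {"tx": 0, "ty": 0, "tz": 0, "roll": 0}])

```text
time: 2.9
eef_pos: [534.8, 190.1, 294.3]
orientation: [0.696, 0.07, 0.71, -0.081]
ft_force: [0.1, 0.2, 0.2]
finger_gap: 85.2
```

```bash
python3 - <<'E'
from h import *
np.set_printoptions(precision=2,suppress=True)
tool((541,181.5,116),-13)
E
```

```text
t 2.9 p [534.83 190.07 294.29] jaw -12.307773438631534 down [-0.02 -0.01 -1.  ] F [0.15 0.17 0.24] gap 85.18755483558637 q [-0.69  0.49  0.46  1.66 -0.23  1.08 -0.38]
units [ 4.46 -0.1   0.27] roll 0.08054421777092213
```

servo_tool(motion=[{"tx": 0.6, "ty": -0.1, "tz": 0.15, "roll": 0.08}, {"tx": 0.6, "ty": 0, "tz": 0.12, "roll": 0}, {"tx": 0.6, "ty": 0, "tz": 0, "roll": 0}, {"tx": 0.6, "ty": 0, "tz": 0, "roll": 0}, {"tx": 0.2, "ty": 0, "tz": 0, "roll": 0}, {"tx": 0, "ty": 0, "tz": 0, "roll": 0}, {"tx": 0, "ty": 0, "tz": 0, "roll": 0}])

```text
time: 3.6
eef_pos: [539.6, 198.8, 187.6]
orientation: [0.696, 0.071, 0.71, -0.076]
ft_force: [-0.1, -0.7, 0.3]
finger_gap: 85.6
```

```bash
python3 - <<'E'
from h import *
np.set_printoptions(precision=2,suppress=True)
tool((541,181.5,116),-13)
E
```

```text
t 3.6 p [539.62 198.79 187.6 ] jaw -11.89711782962467 down [-0.02 -0.   -1.  ] F [-0.06 -0.66  0.31] gap 85.56310015262211 q [-0.65  0.61  0.4   1.77 -0.31  0.84 -0.31]
units [ 1.79 -0.4   0.16] roll 0.12832616756393728
```

servo_tool(motion=[{"tx": 0, "ty": -0.4, "tz": 0.1, "roll": 0.13}, {"tx": 0, "ty": 0, "tz": 0, "roll": 0}, {"tx": 0, "ty": 0, "tz": 0, "roll": 0}, {"tx": 0, "ty": 0, "tz": 0, "roll": 0}])

```text
time: 4.0
eef_pos: [542.4, 181.2, 191.2]
orientation: [0.697, 0.079, 0.707, -0.082]
ft_force: [-0.4, 0.5, 0.4]
finger_gap: 85.3
```

```bash
python3 - <<'E'
from h import *
np.set_printoptions(precision=2,suppress=True)
tool((541,181.5,116),-13)
E
```

```text
t 4.0 p [542.35 181.23 191.17] jaw -13.13108435082403 down [-0.01 -0.   -1.  ] F [-0.42  0.52  0.45] gap 85.26108598649233 q [-0.63  0.6   0.41  1.78 -0.31  0.84 -0.3 ]
units [ 1.88  0.01 -0.01] roll -0.015252356798124518
```

Now on target; descend slowly.

servo_tool(motion=[{"tx": 0.35, "ty": 0, "tz": 0, "roll": 0}, {"tx": 0.35, "ty": 0, "tz": 0, "roll": 0}, {"tx": 0.35, "ty": 0, "tz": 0, "roll": 0}, {"tx": 0, "ty": 0, "tz": 0, "roll": 0}, {"tx": 0, "ty": 0, "tz": 0, "roll": 0}])

```text
time: 4.5
eef_pos: [543.8, 181.8, 150.5]
orientation: [0.699, 0.081, 0.706, -0.081]
ft_force: [-0.4, -0.5, -0.5]
finger_gap: 85.1
```

```bash
python3 - <<'E'
from h import *
np.set_printoptions(precision=2,suppress=True)
tool((541,181.5,116),-13)
E
```

```text
t 4.5 p [543.76 181.82 150.47] jaw -13.154861002723136 down [-0.01  0.   -1.  ] F [-0.44 -0.5  -0.46] gap 85.0988505547848 q [-0.61  0.65  0.38  1.81 -0.34  0.75 -0.28]
units [ 0.86 -0.02 -0.06] roll -0.01801889586972417
```

servo_tool(motion=[{"tx": 0.3, "ty": 0, "tz": -0.05, "roll": 0}, {"tx": 0.3, "ty": 0, "tz": 0, "roll": 0}, {"tx": 0.25, "ty": 0, "tz": 0, "roll": 0}, {"tx": 0, "ty": 0, "tz": 0, "roll": 0}, {"tx": 0, "ty": 0, "tz": 0, "roll": 0}])

```text
time: 5.0
eef_pos: [542.0, 182.8, 114.8]
orientation: [0.7, 0.081, 0.705, -0.081]
ft_force: [0.7, 1.4, 0.2]
finger_gap: 85.7
```

```bash
python3 - <<'E'
from h import *
np.set_printoptions(precision=2,suppress=True)
tool((541,181.5,116),-13)
s=shot('side','s3.png');t=shot('top','t3.png')
a=cv2.resize(t[180:270,130:230],(400,360),interpolation=cv2.INTER_CUBIC)
c=cv2.resize(s[200:320,250:350],(400,480),interpolation=cv2.INTER_CUBIC)
o=np.zeros((480,800,3),np.uint8);o[:360,:400]=a;o[:,400:]=c;cv2.imwrite('pics/c4.png',o[:,:,::-1])
E
```

```text
t 5.0 p [542.04 182.79 114.84] jaw -13.137934975407143 down [-0.01  0.   -1.  ] F [0.74 1.39 0.15] gap 85.728225416416 q [-0.59  0.7   0.35  1.84 -0.37  0.67 -0.25]
units [-0.03 -0.04 -0.02] roll -0.016049463163413685
```

View pics/c4.png

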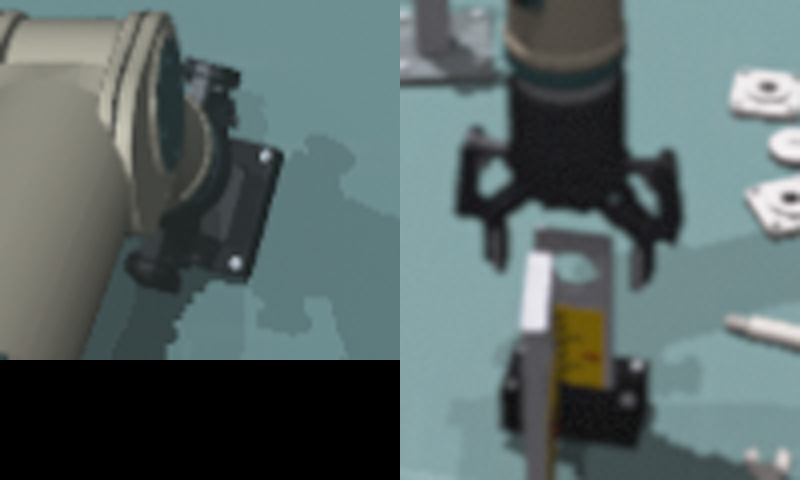

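servo_tool(motion=[{"tx": 0, "ty": 0, "tz": 0, "roll": 0}, {"tx": 0, "ty": 0, "tz": 0, "roll": 0}, {"tx": 0, "ty": 0, "tz": 0, "roll": 0}, {"tx": 0, "ty": 0, "tz": 0, "roll": 0}, {"tx": 0, "ty": 0, "tz": 0, "roll": 0}, {"tx": 0, "ty": 0, "tz": 0, "roll": 0}, {"tx": 0, "ty": 0, "tz": 0, "roll": 0}, {"tx": 0, "ty": 0, "tz": 0, "roll": 0}], gripper=-1, squeeze=60)

```text
time: 5.9
eef_pos: [542.4, 183.1, 116.1]
orientation: [0.7, 0.081, 0.705, -0.08]
ft_force: [0.1, -0.7, -0.0]
finger_gap: 51.3
```

```bash
python3 - <<'E'
from h import *
np.set_printoptions(precision=2,suppress=True)
tool((541,181.5,116),-13)
E
```

```text
t 5.9 p [542.41 183.07 116.12] jaw -13.125375633161783 down [-0.01  0.   -1.  ] F [ 0.1  -0.65 -0.03] gap 51.302961253716596 q [-0.59  0.7   0.35  1.84 -0.37  0.67 -0.25]
units [ 0.   -0.05 -0.03] roll -0.014588117336304631
```

servo_tool(motion=[{"tx": -0.25, "ty": 0, "tz": 0, "roll": 0}, {"tx": -0.3, "ty": 0, "tz": 0, "roll": 0}, {"tx": -0.3, "ty": 0, "tz": 0, "roll": 0}, {"tx": -0.3, "ty": 0, "tz": 0, "roll": 0}, {"tx": 0, "ty": 0, "tz": 0, "roll": 0}, {"tx": 0, "ty": 0, "tz": 0, "roll": 0}])

```text
time: 6.5
eef_pos: [543.2, 183.0, 167.2]
orientation: [0.701, 0.082, 0.704, -0.08]
ft_force: [-0.5, 0.1, -2.3]
finger_gap: 51.3
```

```bash
python3 - <<'E'
from h import *
np.set_printoptions(precision=2,suppress=True)
tool((500,182,215),-13)
print('cyl8',plane('top',401,270,169),'cyl9',plane('top',385,185,106),'hook yaw',)
E
```

```text
t 6.5 p [543.18 183.03 167.16] jaw -13.132772745619581 down [-0.  0. -1.] F [-0.52  0.13 -2.27] gap 51.34840671649571 q [-0.62  0.63  0.39  1.81 -0.33  0.77 -0.29]
units [-1.19 -0.27 -1.05] roll -0.015448810453163814
cyl8 [ 436.09 -398.66  169.  ] cyl9 [ 674.94 -379.34  106.  ] hook yaw
```

servo_tool(motion=[{"tx": -0.42, "ty": -0.4, "tz": 0.03, "roll": 0}, {"tx": -0.42, "ty": -0.7, "tz": 0.07, "roll": 0}, {"tx": -0.42, "ty": -0.8, "tz": 0.07, "roll": 0}, {"tx": 0, "ty": -0.8, "tz": 0.07, "roll": 0}, {"tx": 0, "ty": -0.8, "tz": 0.07, "roll": 0}, {"tx": 0, "ty": -0.8, "tz": 0.07, "roll": 0}, {"tx": 0, "ty": -0.8, "tz": 0.07, "roll": 0}, {"tx": 0, "ty": -0.8, "tz": 0.07, "roll": 0}, {"tx": 0, "ty": -0.8, "tz": 0.07, "roll": 0}, {"tx": 0, "ty": -0.8, "tz": 0.07, "roll": 0}, {"tx": 0, "ty": -0.8, "tz": 0.07, "roll": 0}, {"tx": 0, "ty": -0.8, "tz": 0.07, "roll": 0}, {"tx": 0, "ty": -0.7, "tz": 0.07, "roll": 0}, {"tx": 0, "ty": -0.4, "tz": 0.03, "roll": 0}, {"tx": 0, "ty": 0, "tz": 0, "roll": 0}])

```text
time: 8.0
eef_pos: [481.6, -236.4, 213.7]
orientation: [0.698, 0.08, 0.707, -0.079]
ft_force: [-0.7, -0.7, -2.6]
finger_gap: 51.2
```

```bash
python3 - <<'E'
from h import *
np.set_printoptions(precision=2,suppress=True)
tool((470,-274,217),92.5)
E
```

```text
t 8.0 p [ 481.55 -236.35  213.75] jaw -12.86395667881222 down [-0.01  0.   -1.  ] F [-0.66 -0.65 -2.6 ] gap 51.22535588602831 q [ 0.13  0.52  0.41  1.85 -0.27  0.83  0.45]
units [-0.08 -0.98 -0.07] roll -12.259653046492952
```

Rotate here (y ≈ -236) 105°.

servo_tool(motion=[{"tx": 0, "ty": -0.2, "tz": 0, "roll": -0.5}, {"tx": 0, "ty": -0.2, "tz": 0, "roll": -0.9}, {"tx": 0, "ty": 0, "tz": 0, "roll": -0.9}, {"tx": 0, "ty": 0, "tz": 0, "roll": -0.9}, {"tx": 0, "ty": 0, "tz": 0, "roll": -0.9}, {"tx": 0, "ty": 0, "tz": 0, "roll": -0.9}, {"tx": 0, "ty": 0, "tz": 0, "roll": -0.9}, {"tx": 0, "ty": 0, "tz": 0, "roll": -0.9}, {"tx": 0, "ty": 0, "tz": 0, "roll": -0.9}, {"tx": 0, "ty": 0, "tz": 0, "roll": -0.9}, {"tx": 0, "ty": 0, "tz": 0, "roll": -0.9}, {"tx": 0, "ty": 0, "tz": 0, "roll": -0.9}, {"tx": 0, "ty": 0, "tz": 0, "roll": -0.9}, {"tx": 0, "ty": 0, "tz": 0, "roll": -0.6}, {"tx": 0, "ty": 0, "tz": 0, "roll": 0}, {"tx": 0, "ty": 0, "tz": 0, "roll": 0}])

```text
time: 9.6
eef_pos: [478.9, -229.6, 208.5]
orientation: [0.478, -0.509, 0.48, 0.531]
ft_force: [-0.0, -0.8, -2.5]
finger_gap: 51.1
```

```bash
python3 - <<'E'
from h import *
np.set_printoptions(precision=2,suppress=True)
tool((490,-274,210),92.5)
E
```

```text
t 9.6 p [ 478.93 -229.62  208.51] jaw 94.6695951273323 down [-0.02  0.02 -1.  ] F [-0.04 -0.84 -2.45] gap 51.078354710554976 q [ 0.49  0.5  -0.13  1.85  0.07  0.83  1.98]
units [-0.07 -0.18 -1.13] roll 0.2524438560478284
```

servo_tool(motion=[{"tx": 0, "ty": 0, "tz": -0.4, "roll": 0.15}, {"tx": 0, "ty": 0, "tz": -0.4, "roll": 0.1}, {"tx": 0, "ty": 0, "tz": -0.3, "roll": 0}, {"tx": 0, "ty": 0, "tz": 0, "roll": 0}, {"tx": 0, "ty": 0, "tz": 0, "roll": 0}])

```text
time: 10.1
eef_pos: [481.7, -278.0, 207.1]
orientation: [0.489, -0.498, 0.492, 0.52]
ft_force: [0.0, 0.5, -1.9]
finger_gap: 51.4
```

```bash
python3 - <<'E'
from h import *
np.set_printoptions(precision=2,suppress=True)
tool((490,-274,206),92.5)
s=shot('side','s4.png');t=shot('top','t4.png')
a=cv2.resize(t[165:265,310:410],(400,400),interpolation=cv2.INTER_CUBIC)
c=cv2.resize(s[110:230,230:330],(400,480),interpolation=cv2.INTER_CUBIC)
o=np.zeros((480,800,3),np.uint8);o[:400,:400]=a;o[:,400:]=c;cv2.imwrite('pics/c5.png',o[:,:,::-1])
E
```

```text
t 10.1 p [ 481.73 -278.03  207.09] jaw 92.0335136236233 down [-0.02  0.02 -1.  ] F [ 0.02  0.48 -1.92] gap 51.36656036691658 q [ 0.55  0.54 -0.11  1.78  0.07  0.86  2.01]
units [ 0.02 -0.21  0.09] roll -0.05427815455647194
```

View pics/c5.png

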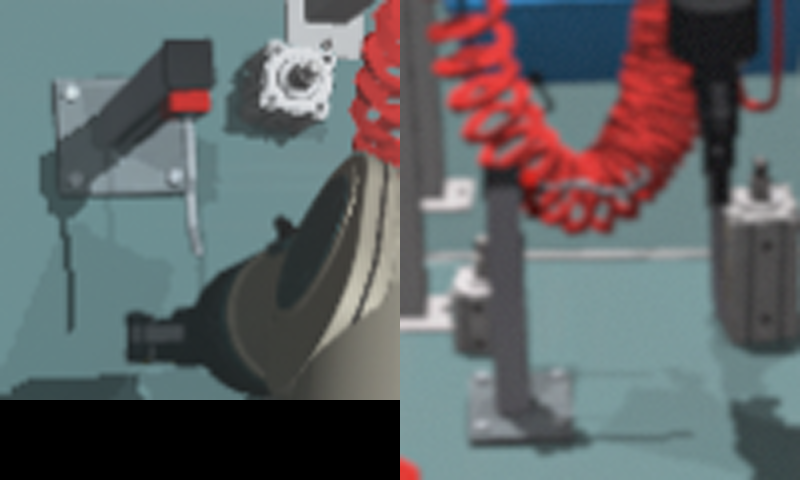

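```bash
python3 - <<'E'
from h import *
np.set_printoptions(precision=1,suppress=True)
print(two(('side',290.5,153.3),('top',359.7,228.2)))
print(plane('top',359.7,228.2,226), plane('top',357.3,193.5,221),plane('top',358,209,215))
for P in [(542,-274.6,226),(568,-273.5,215),(618,-271.5,221)]: print(proj('side',P),proj('top',P))
E
```

```text
(array([ 541.6, -275.7,  227.4]), np.float64(8.741591166584454))
[ 537.4 -275.6  226. ] [ 625.9 -271.6  221. ] [ 587.3 -274.4  215. ]
[291.7 154. ] [359.3 226.4]
[283.8 157.3] [357.7 216.5]
[268.3 156.2] [357.3 196.6]
```

servo_tool(motion=[{"tx": 0, "ty": -0.25, "tz": 0, "roll": -0.05}, {"tx": 0, "ty": -0.25, "tz": 0, "roll": 0}, {"tx": 0, "ty": -0.25, "tz": 0, "roll": 0}, {"tx": 0, "ty": -0.25, "tz": 0, "roll": 0}, {"tx": 0, "ty": 0, "tz": 0, "roll": 0}, {"tx": 0, "ty": 0, "tz": 0, "roll": 0}])

```text
time: 10.8
eef_pos: [527.1, -272.9, 206.0]
orientation: [0.487, -0.501, 0.488, 0.523]
ft_force: [0.0, -0.4, -2.2]
finger_gap: 51.4
```

```bash
python3 - <<'E'
from h import *
np.set_printoptions(precision=2,suppress=True)
tool((526,-276,206),92.7)
E
```

```text
t 10.8 p [ 527.12 -272.86  206.03] jaw 92.78862836405746 down [-0.02  0.02 -1.  ] F [ 0.02 -0.35 -2.23] gap 51.37347439746514 q [ 0.51  0.59 -0.11  1.68  0.07  0.91  1.99]
units [-0.    0.03 -0.08] roll 0.010312378423058733
```

servo_tool(motion=[{"tx": 0, "ty": 0, "tz": -0.07, "roll": 0}, {"tx": 0, "ty": -0.15, "tz": 0, "roll": 0}, {"tx": 0, "ty": -0.2, "tz": 0, "roll": 0}, {"tx": 0, "ty": -0.15, "tz": 0, "roll": 0}, {"tx": 0, "ty": 0, "tz": 0, "roll": 0}, {"tx": 0, "ty": 0, "tz": 0, "roll": 0}])

```text
time: 11.4
eef_pos: [548.2, -275.2, 205.4]
orientation: [0.487, -0.501, 0.489, 0.523]
ft_force: [0.2, -0.6, -2.4]
finger_gap: 51.3
```

```bash
python3 - <<'E'
from h import *
np.set_printoptions(precision=2,suppress=True)
tool((565,-274.3,206),92.7)
E
```

```text
t 11.4 p [ 548.21 -275.19  205.39] jaw 92.73809931653682 down [-0.02  0.02 -1.  ] F [ 0.25 -0.64 -2.37] gap 51.26617262471327 q [ 0.49  0.62 -0.11  1.62  0.07  0.94  1.98]
units [-0.03 -0.42  0.  ] roll 0.004433056775513003
```

servo_tool(motion=[{"tx": 0, "ty": -0.15, "tz": 0, "roll": 0}, {"tx": 0, "ty": -0.15, "tz": 0, "roll": 0}, {"tx": 0, "ty": -0.1, "tz": 0, "roll": 0}, {"tx": 0, "ty": 0, "tz": 0, "roll": 0}, {"tx": 0, "ty": 0, "tz": 0, "roll": 0}])

```text
time: 11.9
eef_pos: [565.5, -274.2, 204.8]
orientation: [0.487, -0.501, 0.489, 0.523]
ft_force: [-0.0, -0.4, -2.4]
finger_gap: 50.9
```

```bash
python3 - <<'E'
from h import *
np.set_printoptions(precision=2,suppress=True)
tool((565,-274.3,206),92.7)
s=shot('side','s5.png');t=shot('top','t5.png')
a=cv2.resize(t[165:265,310:410],(400,400),interpolation=cv2.INTER_CUBIC)
c=cv2.resize(s[120:200,240:307],(400,480),interpolation=cv2.INTER_CUBIC)
o=np.zeros((480,800,3),np.uint8);o[:400,:400]=a;o[:,400:]=c;cv2.imwrite('pics/c6.png',o[:,:,::-1])
E
```

```text
t 11.9 p [ 565.49 -274.21  204.83] jaw 92.74622039357156 down [-0.02  0.02 -1.  ] F [-0.03 -0.43 -2.42] gap 50.89384719351467 q [ 0.48  0.64 -0.11  1.58  0.07  0.96  1.97]
units [-0.03  0.01 -0.  ] roll 0.005377986995942204
```

View pics/c6.png

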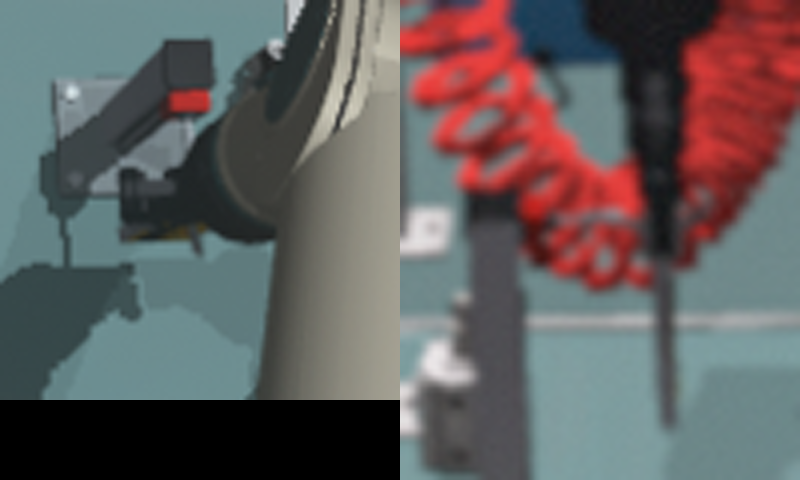

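servo_tool(motion=[{"tx": 0.1, "ty": 0, "tz": 0, "roll": 0}, {"tx": 0.1, "ty": 0, "tz": 0, "roll": 0}, {"tx": 0.1, "ty": 0, "tz": 0, "roll": 0}, {"tx": 0.08, "ty": 0, "tz": 0, "roll": 0}, {"tx": 0, "ty": 0, "tz": 0, "roll": 0}, {"tx": 0, "ty": 0, "tz": 0, "roll": 0}])

```text
time: 12.6
eef_pos: [563.9, -274.1, 187.9]
orientation: [0.487, -0.5, 0.489, 0.523]
ft_force: [0.5, -0.1, -2.4]
finger_gap: 51.1
```

servo_tool(motion=[{"tx": 0.04, "ty": 0, "tz": 0, "roll": 0}, {"tx": 0.04, "ty": 0, "tz": 0, "roll": 0}, {"tx": 0, "ty": 0, "tz": 0, "roll": 0}])

```text
time: 12.9
eef_pos: [564.0, -274.1, 184.7]
orientation: [0.487, -0.5, 0.489, 0.523]
ft_force: [-0.6, 0.7, -1.6]
finger_gap: 51.1
```

servo_tool(motion=[{"tx": 0.02, "ty": 0, "tz": 0, "roll": 0}])

```text
time: 13.0
eef_pos: [564.1, -274.2, 184.0]
orientation: [0.487, -0.5, 0.489, 0.523]
ft_force: [1.0, 0.9, -1.3]
finger_gap: 51.2
```

servo_tool(motion=[{"tx": 0.02, "ty": 0, "tz": 0, "roll": 0}])

```text
time: 13.1
eef_pos: [564.1, -274.1, 183.3]
orientation: [0.487, -0.5, 0.489, 0.523]
ft_force: [-0.7, -0.5, -1.2]
finger_gap: 51.2
```

servo_tool(motion=[{"tx": 0.02, "ty": 0, "tz": 0, "roll": 0}])

```text
time: 13.2
eef_pos: [564.1, -274.1, 182.8]
orientation: [0.487, -0.501, 0.489, 0.523]
ft_force: [-0.7, 0.5, 1.6]
finger_gap: 51.0
```

Contact is starting (hook ≈ 4 N). Continue.

servo_tool(motion=[{"tx": 0.02, "ty": 0, "tz": 0, "roll": 0}])

```text
time: 13.3
eef_pos: [564.1, -274.1, 182.6]
orientation: [0.487, -0.501, 0.489, 0.523]
ft_force: [-0.6, 1.0, 3.9]
finger_gap: 51.3
```

servo_tool(motion=[{"tx": 0.015, "ty": 0, "tz": 0, "roll": 0}])

```text
time: 13.4
eef_pos: [564.2, -274.1, 182.6]
orientation: [0.487, -0.501, 0.489, 0.522]
ft_force: [-1.9, 0.1, 3.7]
finger_gap: 51.1
```

servo_tool(motion=[{"tx": 0.03, "ty": 0, "tz": 0, "roll": 0}, {"tx": 0.03, "ty": 0, "tz": 0, "roll": 0}])

```text
time: 13.6
eef_pos: [564.3, -274.2, 181.8]
orientation: [0.487, -0.501, 0.489, 0.522]
ft_force: [-3.5, 1.9, 8.2]
finger_gap: 51.1
```

servo_tool(motion=[{"tx": 0.03, "ty": 0, "tz": 0, "roll": 0}])

```text
time: 13.7
eef_pos: [564.3, -274.2, 181.8]
orientation: [0.487, -0.501, 0.489, 0.522]
ft_force: [-3.5, 1.8, 9.5]
finger_gap: 51.2
```

servo_tool(motion=[{"tx": 0.018, "ty": 0, "tz": 0, "roll": 0}, {"tx": 0.018, "ty": 0, "tz": 0, "roll": 0}])

```text
time: 13.9
eef_pos: [564.3, -274.2, 182.3]
orientation: [0.487, -0.502, 0.489, 0.521]
ft_force: [-2.6, 1.5, 5.5]
finger_gap: 51.2
```

servo_tool(motion=[{"tx": 0.018, "ty": 0, "tz": 0, "roll": 0}, {"tx": 0.018, "ty": 0, "tz": 0, "roll": 0}])

```text
time: 14.1
eef_pos: [564.3, -274.2, 182.3]
orientation: [0.487, -0.502, 0.489, 0.521]
ft_force: [-2.1, 1.4, 5.1]
finger_gap: 51.1
```

servo_tool(motion=[{"tx": 0.02, "ty": 0, "tz": 0, "roll": 0}, {"tx": 0.02, "ty": 0, "tz": 0, "roll": 0}])

```text
time: 14.3
eef_pos: [564.3, -274.3, 182.2]
orientation: [0.487, -0.502, 0.489, 0.521]
ft_force: [-2.9, 0.6, 6.2]
finger_gap: 51.4
```

servo_tool(motion=[{"tx": 0.025, "ty": 0, "tz": 0, "roll": 0}, {"tx": 0.025, "ty": 0, "tz": 0, "roll": 0}, {"tx": 0.025, "ty": 0, "tz": 0, "roll": 0}, {"tx": 0.025, "ty": 0, "tz": 0, "roll": 0}, {"tx": 0.025, "ty": 0, "tz": 0, "roll": 0}])

```text
time: 14.8
eef_pos: [564.4, -274.3, 182.0]
orientation: [0.488, -0.503, 0.489, 0.52]
ft_force: [-3.3, 1.0, 7.2]
finger_gap: 51.2
```

servo_tool(motion=[{"tx": 0.025, "ty": 0, "tz": 0, "roll": 0}, {"tx": 0.025, "ty": 0, "tz": 0, "roll": 0}, {"tx": 0.025, "ty": 0, "tz": 0, "roll": 0}, {"tx": 0.025, "ty": 0, "tz": 0, "roll": 0}, {"tx": 0.025, "ty": 0, "tz": 0, "roll": 0}, {"tx": 0.025, "ty": 0, "tz": 0, "roll": 0}])

```text
time: 15.4
eef_pos: [564.5, -274.3, 182.0]
orientation: [0.488, -0.504, 0.489, 0.518]
ft_force: [-3.5, 1.1, 7.2]
finger_gap: 50.9
```

servo_tool(motion=[{"tx": 0, "ty": 0, "tz": 0, "roll": 0}, {"tx": -0.01, "ty": 0, "tz": 0, "roll": 0}, {"tx": 0, "ty": 0, "tz": 0, "roll": 0}, {"tx": 0, "ty": 0, "tz": 0, "roll": 0}])

```text
time: 15.8
eef_pos: [564.6, -274.4, 182.9]
orientation: [0.488, -0.505, 0.488, 0.518]
ft_force: [-0.6, 1.5, 2.7]
finger_gap: 51.5
```

servo_tool(motion=[{"tx": -0.015, "ty": 0, "tz": 0, "roll": 0}, {"tx": 0, "ty": 0, "tz": 0, "roll": 0}, {"tx": 0, "ty": 0, "tz": 0, "roll": 0}])

```text
time: 16.1
eef_pos: [564.5, -274.4, 182.9]
orientation: [0.488, -0.504, 0.489, 0.518]
ft_force: [-1.3, 0.7, 0.7]
finger_gap: 51.2
```

servo_tool(motion=[{"tx": 0, "ty": 0, "tz": 0, "roll": 0}, {"tx": 0, "ty": 0, "tz": 0, "roll": 0}, {"tx": 0, "ty": 0, "tz": 0, "roll": 0}, {"tx": 0, "ty": 0, "tz": 0, "roll": 0}, {"tx": 0, "ty": 0, "tz": 0, "roll": 0}, {"tx": 0, "ty": 0, "tz": 0, "roll": 0}], gripper=0.9)

```text
time: 16.7
eef_pos: [565.5, -274.7, 182.8]
orientation: [0.488, -0.505, 0.488, 0.518]
ft_force: [0.2, 0.7, -0.2]
finger_gap: 81.0
```

```bash
python3 - <<'E'
from h import *
np.set_printoptions(precision=2,suppress=True)
tool((565,-274.3,320),92.7)
E
```

```text
t 16.7 p [ 565.52 -274.71  182.77] jaw 92.64882387177138 down [-0.01  0.01 -1.  ] F [ 0.17  0.67 -0.19] gap 81.0229425063043 q [ 0.48  0.66 -0.11  1.61  0.08  0.89  1.96]
units [-3.43  0.05  0.06] roll -0.005954612906748068
```

Released; withdraw straight up slowly, then back.

servo_tool(motion=[{"tx": -0.3, "ty": 0, "tz": 0, "roll": 0}, {"tx": -0.3, "ty": 0, "tz": 0, "roll": 0}, {"tx": -0.3, "ty": 0, "tz": 0, "roll": 0}, {"tx": -0.4, "ty": 0, "tz": 0, "roll": 0}, {"tx": -0.4, "ty": 0, "tz": 0, "roll": 0}, {"tx": -0.4, "ty": 0, "tz": 0, "roll": 0}, {"tx": -0.4, "ty": 0, "tz": 0, "roll": 0}, {"tx": -0.4, "ty": 0, "tz": 0, "roll": 0}, {"tx": 0, "ty": 0.5, "tz": 0, "roll": 0}, {"tx": 0, "ty": 0.7, "tz": 0, "roll": 0}, {"tx": 0, "ty": 0.7, "tz": 0, "roll": 0}, {"tx": 0, "ty": 0, "tz": 0.6, "roll": 0}, {"tx": 0, "ty": 0, "tz": 0.8, "roll": 0}, {"tx": 0, "ty": 0, "tz": 0.8, "roll": 0}, {"tx": 0, "ty": 0, "tz": 0.8, "roll": 0}, {"tx": 0, "ty": 0, "tz": 0, "roll": 0}, {"tx": 0, "ty": 0, "tz": 0, "roll": 0}, {"tx": 0, "ty": 0, "tz": 0, "roll": 0}, {"tx": 0, "ty": 0, "tz": 0, "roll": 0}, {"tx": 0, "ty": 0, "tz": 0, "roll": 0}])

```text
time: 18.7
eef_pos: [486.4, -161.6, 327.6]
orientation: [-0.493, 0.514, -0.487, -0.506]
ft_force: [-0.7, 0.7, -0.4]
finger_gap: 81.3
```

```bash
python3 - <<'E'
from h import *
np.set_printoptions(precision=2,suppress=True)
tool((565,-274.3,320),92.7)
s=shot('side','s6.png');t=shot('top','t6.png')
a=cv2.resize(t[150:290,300:440],(400,400),interpolation=cv2.INTER_CUBIC)
c=cv2.resize(s[130:230,240:323],(400,480),interpolation=cv2.INTER_CUBIC)
o=np.zeros((480,800,3),np.uint8);o[:400,:400]=a;o[:,400:]=c;cv2.imwrite('pics/c7.png',o[:,:,::-1])
s2=arm.get_image('side');print('side diff',np.abs(s2[140:200,260:300].astype(int)-s[140:200,260:300]).mean())
E
```

```text
t 18.7 p [ 486.44 -161.57  327.59] jaw 92.29302211137917 down [ 0.01 -0.   -1.  ] F [-0.67  0.66 -0.39] gap 81.2738625045819 q [ 0.38  0.32 -0.15  1.77  0.05  1.04  1.82]
units [ 0.22 -1.85 -2.89] roll -0.04735402759498829
side diff 0.9623611111111111
```

View pics/c7.png

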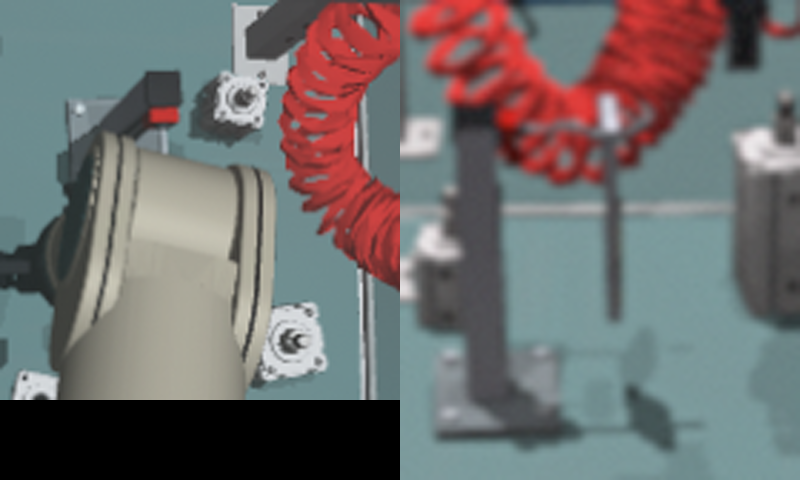

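servo_tool(motion=[{"tx": 0, "ty": 0, "tz": 0, "roll": 0}, {"tx": 0, "ty": 0, "tz": 0, "roll": 0}, {"tx": 0, "ty": 0, "tz": 0, "roll": 0}, {"tx": 0, "ty": 0, "tz": 0, "roll": 0}, {"tx": 0, "ty": 0, "tz": 0, "roll": 0}, {"tx": 0, "ty": 0, "tz": 0, "roll": 0}, {"tx": 0, "ty": 0, "tz": 0, "roll": 0}, {"tx": 0, "ty": 0, "tz": 0, "roll": 0}, {"tx": 0, "ty": 0, "tz": 0, "roll": 0}, {"tx": 0, "ty": 0, "tz": 0, "roll": 0}, {"tx": 0, "ty": 0, "tz": 0, "roll": 0}, {"tx": 0, "ty": 0, "tz": 0, "roll": 0}])

```text
time: 20.05
eef_pos: [486.2, -161.6, 326.9]
orientation: [-0.493, 0.513, -0.487, -0.507]
ft_force: [0.7, 0.3, 0.1]
finger_gap: 81.2
```

```bash
python3 - <<'E'
from h import *
print(arm.sense()['time'],arm.hand_in())
E
```

```text
the job is handed in; nothing more can be done
20.05 None
```

The smaller gauge is hanging by its eye on the hook, scale side outward. I handed the job in at 20.05 s of the 48 s allowed; it gave no verdict.

- **Handling:** I drew it from the black block (grip opening 51 mm), turned it about 105° and slipped its eye over the hook tip. There was no sign of contact force while slipping it on.
- **Tug:** I worked the load on the hook up to 12 N by wrist force, then let it settle to 7.5–8.5 N. I then held about 10 N for 1.1 s, so the pull varied before it was steady. Before letting go I eased the load to about 3 N.
- **Last checks:** The final side picture shows the gauge upright with the hook on both sides of it. Two side pictures taken one after the other were almost identical, so it looked still. The wrist force was about 0 with the gripper clear.
- **Not fully checked:**
  - In the last top view the arm hid the scale side. That the tip comes out through the scale rests on the top picture taken while the gauge was still gripped.
  - I did not measure the bystanders again. The arm's path stayed away from them, and both cylinders looked undisturbed in the last pictures.
  - The two camera rays for the hook tip missed each other by about 9 mm. I used the estimate that fitted the post and base plate dimensions, and the fit itself went in cleanly.

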